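# Present a check ball in its tray to the inspection camera

### The job

The bright steel check ball in the tray with the blue grip is due for a look under the inspection camera. Take that tray by its grip, lift it just over the stops at the front of its runners and draw it straight out from under the clear cover without forcing it against the rack, then carry it, without letting the ball roll out of its shallow pocket, to the camera, and finish holding the tray still and level in the gripper with the pocket at the camera's focus, 90 mm out from the lens along its axis. Do not let go of the tray, leave the red tray where it is with its ball in place, and do not knock the camera or the spanner, marker and nozzle nuts in front of it.

Things in the scene. Friction and masses are not known exactly. Their poses are not given: they have to be found in the camera images.
- blue_tray: Ball tray with the blue grip, 0.09 to 0.16 kg, in either bay of the rack at the start. A black plate 84 x 84 x 10 mm; origin: centre of its underside. x from grip to plate (the grip lies at -x; the tray is drawn out towards -x), z up. Round pocket, 33 mm across and 2 mm deep, in the middle of the upper face. The tray with its ball balances some 95 mm behind the grip's middle.
- blue_tray_grip (a point): Middle of the blue grip, 116 mm in front of the tray's origin (-x), 12 mm above its underside. The grip is a straight bar along x, 56 mm long (x = -144 to -88 mm), 14 mm wide (y), 24 mm high, its underside level with the plate's. Grasp it here from above, fingers closing along the tray's y; grip firmly, or the tray droops.
- blue_tray_pocket (a point): Centre of the steel ball when it lies in the middle of the blue tray's pocket: above the tray's origin, 19 mm over the underside (pocket floor at 8 mm, rim at 10 mm). It is 116 mm behind the grip's middle and 7 mm higher.
- steel_ball_center (a point): Centre of the bright steel ball, 22 mm in diameter, 43 g, loose in the blue tray's pocket. It can roll about 5 mm each way inside; it climbs out over the 2 mm rim if the tray tips past some 35 degrees or is jerked.
- red_tray: The same kind of tray with a red grip, in the other bay; same sizes and axes. To be left alone.
- brass_ball_center (a point): Centre of the brass-coloured ball, 22 mm in diameter, in the red tray's pocket. To be left alone.
- rack: Fixed aluminium tray rack, 116 mm deep (x), 208 mm wide (y), 94 mm high. Origin: centre of its underside. x from the open front to the closed back, z up. Two bays, centres at y = +47 and -47 mm, each 90 mm wide (3 mm of play either side of a tray); runner tops 36 mm above the bench. Walls and cover reach from x = -52 to +52 mm; a parked plate is centred at x = 0 to 4 mm.
- rack_front (a point): Middle of the rack's front at runner height (rack x = -52 mm, z = 36 mm). Square stops 7 mm high on the front ends of the runners (rack x = -51 to -46 mm) keep the trays in: raise a tray 9 to 19 mm (14 is good) before drawing it. The clear cover's underside is 54 mm above the runners, 24 mm above a parked tray's ball. A tray is clear of the rack once drawn 110 mm.
- camera_stand: Fixed inspection camera on a stand. Origin: centre of the column's foot at bench level; grey base plate 130 x 100 mm, steel column 354 mm high; a dark arm towards -x carries the black head with a white ring light 62 mm across. The lens looks down and towards -x, 30 degrees off vertical. Ring light's lowest edge: z = 222 mm. The space below it is open.
- focus (a point): The camera's focus: on the lens axis, 90 mm out from the lens front; in the stand's frame x = -170, y = 0, z = 160 mm above the bench. It lies 45 mm nearer to the robot (stand -x) and 78 mm lower than the lens front. The tray's pocket point belongs here; the tray's heading is free, the grip best on the robot's side of it.
- lens (a point): Middle of the lens front (glass inside the white ring light), in the stand's frame x = -125, y = 0, z = 238 mm.
- spanner_10: small combination spanner, 140 x 21 x 8 mm, lying on the bench in front of the camera; to be left alone
- marker: white and orange marker pen, 124 mm long, 15 mm thick, lying on the bench in front of the camera; to be left alone
- nozzle_nut_a: dark nozzle nut, about 20 mm across and 34 mm high, standing near the white basin; to be left alone
- nozzle_nut_b: pale nozzle nut, about 20 mm across and 30 mm high, standing near the white basin; to be left alone. In the basin beside it, to the robot's right, stands a press stand about 0.6 m tall (x = 0.3 to 0.65, y = -0.15 to +0.06 m): swing the arm round it, not through it.

How it is judged:
On the way:
1. the blue tray, gripped, is drawn clear of its bay towards the front, the ball in its pocket (x of blue_tray in the frame of rack between -0.2 and -0.095 m and contact force between the fingers and blue_tray above 1 N and contact force between blue_tray and rack below 0.05 N and distance between steel_ball_center and blue_tray_pocket below 0.014 m), for 0.1 s.
At the end, for the whole second after the job is handed in: The blue tray is held by the fingers alone, still and level within 0.10 rad, touching neither rack nor camera stand; its pocket point is within 15 mm of the focus sideways and 15 mm in height; the steel ball lies in its pocket; the red tray has moved less than 15 mm and keeps its ball (contact force between the fingers and blue_tray above 1 N and distance between steel_ball_center and blue_tray_pocket below 0.014 m and contact force between blue_tray and rack below 0.05 N and horizontal distance between blue_tray_pocket and focus below 0.015 m and z of blue_tray_pocket in the frame of focus between -0.015 and 0.015 m and angle between blue_tray's own z axis and vertical below 0.1 rad and linear speed of blue_tray below 0.02 m/s and angular speed of blue_tray below 0.15 rad/s and contact force between blue_tray and camera_stand below 0.05 N and distance between brass_ball_center and red_tray below 0.03 m and distance of red_tray from where it was at the start of the episode below 0.015 m); the arm keeps its last pose, push and grip.
It fails at once if the blue tray is forced against the rack (more than 20 N) (contact force between blue_tray and rack above 20 N).
It fails at once if the steel ball leaves its pocket (distance between steel_ball_center and blue_tray_pocket above 0.016 m).
It fails at once if the red tray is shifted by more than 15 mm (distance of red_tray from where it was at the start of the episode above 0.015 m).
It fails at once if the camera is knocked (more than 8 N) (contact force between camera_stand and anything else above 8 N).
It fails at once if the spanner, the marker or a nozzle nut is shifted by more than 20 mm (distance of any of spanner_10, marker, nozzle_nut_a, nozzle_nut_b from where it was at the start of the episode above 0.02 m).
It also fails if it takes over 45 s, if anything falls off the work surface, if the arm or the gripper's body presses on something with over 40 N, if the wrist force passes 120 N, or if a joint passes its speed limit or range.

### The arm

A 7-joint arm with a two-finger parallel gripper is mounted at the origin on a cart in front of the work surface, level with it; the furniture and walls round the work are solid. World frame = base frame: x ahead of the robot, y to its left, z up, the work surface at z = 0. Lengths are in m, angles in rad, forces in N, time in s.
With the tool pointing down it reaches from about 0.4 to 0.85 m from the base axis. Payload 10.4 kg.
Tool frame: the origin (TCP) lies at the centre of the arm's flange, where the gripper is bolted on; the fingertips stand 182 mm ahead of it and the grasp point (between the pads) lies r.grasp_offset ahead of it (r.grasp_offset is the distance from the TCP to the grasp point, in m); z points along the fingers, y is the line along which they close (so a half turn about z gives the same grasp; the last joint's range is limited). The gripper opens to 87 mm and grips with 3 to 60 N. Pads are 19 mm wide; open, the fingers measure 117 mm over their backs; the gripper's body (75 mm by 190 mm) begins 51 mm behind the grasp point.
Start: joints at [-1.358, 0.332, -0.065, 1.46, 0.022, 1.35, -0.088], TCP at [0.146, 0.608, 0.405] pointing down, gripper open.
Joint ranges: [-2.6, 2.6], [-0.5, 2.12], [-1.47, 1.34], [0.16, 2.42], [-1.27, 4.41], [0.06, 2.06], [-2.6, 2.6]. Speed limits (rad/s): [2.22, 2.22, 2.79, 2.79, 3.14, 3.14, 3.14].

### API

Orientations are given as a unit quaternion [x, y, z, w].
In Python, from bench import status, vision, job, spotter, r gives the robot as it stands. The module is installed in compiled form; this text tells all that it offers.
- The arm moves only by the tool play_rows, never from a script. Its argument "series" is a list of rows, each a list of 6 numbers: the shift along the tool's x, y, z each as a share of 150 mm, from -1 to 1, then the turn, a rotation vector about the tool's x, y, z each as a share of 30 degrees, from -1 to 1. In form: [[x, y, z, ax, ay, az], ...]. A call has 1 to 5 rows; each row is the pose to reach, as a shift and turn from the pose commanded when the call began, along the tool's axes at that moment; what a row does not reach only later rows make up. A row lasts 1/10 s, in which the tool goes at most 50 mm and 8.59 degrees, less where a joint would pass 70% of its speed; a pose out of reach is approached as far as the arm can. A call with a number of a shift or a turn outside -1 to 1 is refused whole. A call with a gripper value outside its range is refused whole. "fingers" is the opening, from -1 (shut) to 1 (fully open), set as the call begins (left out, the last holds). The fingers move at their own pace and stop on an object; "squeeze" is the grip in N (left out, the last holds). Time passes only in rows, so rows that repeat a pose let the fingers close. It gives the time, the measured TCP pose, the force, the opening and the grip force at its end, in the units of the state.
- status.read_state(): the state, without advancing time (a new reading comes with each control period).
- vision.camera(name): name is "side" or "top"; returns the picture (480x640x3 uint8, blue, green, red); there is no depth.
- vision.calibration(name): a dict with "fx", "fy", "cx", "cy" (pixels), "rvec" (rotation vector, rad) and "tvec" (3), from world to camera coordinates, as OpenCV has them. Camera axes: x right, y down, z forward; pixel columns grow to the right and rows downward; lengths in m; the calibration is good to about 2 mm. A picture is of the moment at which its call begins. calibration takes no time and is no camera call.
- job.close_job(): hands the job in; it is judged then, once.
Trained networks look in the newest picture that a camera, given by its name, has taken for a name from the list of things; names that differ only in an ending like _2 or _b are one class to them, and where a whole thing is asked for, a point or a joint stands for the part that bears it (a point fixed in the world has none). Each returns a list of dicts, best first, with "conf" (0 to 1); they miss things now and then, are a little off and sometimes report something else, mostly with a low value. They report only what shows in the picture. A call takes as long as a camera call.
- spotter.boxes_of(camera, name): "point" ([x, y, z] in m, in world coordinates, good to about 4 mm: the middle of the surface that is visible of it).
- spotter.regions_of(camera, name): "pixels" (480x640 bool, what is visible of it).
The state is a dict: "time": time; "joint_positions": joint angles; "joint_vel": joint speeds; "joint_torque": joint torques, N m; "ee_pos": TCP position; "eef_rot": TCP orientation; "ft_force": force on the tool from outside, world axes, zero at the start; "torque": the same for the moment, N m; "width": finger opening in m; "grip_force": force on a finger pad.
Only numpy, scipy, OpenCV 4.12 (cv2) and the standard library are available. Lean on these libraries where they do the work, as an engineer would, in place of code of your own. Each camera call takes 0.05 s, during which the arm holds its last target. There are 200 camera calls.

## Working session

There is one attempt and no reset: what is moved stays moved. The work goes in short steps, Python scripts to look and compute and a tool call to move; the robot and the scene stay as the last step left them, time stands still between calls to the robot, and variables do not carry over. Pictures are saved under pics/ and viewed, at most 10 in all, crops included, and the job is handed in when it is done.

Besides the shell and the picture viewer there is one more tool, called after "Emit:" as name(argument=value, ...), one argument or row to a line, values as JSON. play_rows: Moves the arm, as the interface text tells. Shift numbers are shares of 150 mm and turn numbers shares of 30 degrees, none past 1 either way. Its arguments: {"type":"object","properties":{"series":{"type":"array","items":{"type":"array","items":{"type":"number"}}},"fingers":{"type":"number"},"squeeze":{"type":"number"}},"required":["series"]}

```bash
mkdir -p pics; python3 - <<'E'
from bench import status, vision, job, spotter, r
import cv2, numpy as np
print(r.grasp_offset); s=status.read_state(); print(s)
for c in ("side","top"):
    cv2.imwrite(f"pics/{c}0.png", vision.camera(c))
    k=vision.calibration(c); R=cv2.Rodrigues(np.array(k["rvec"]))[0]; print(c,k["fx"],"campos",(-R.T@np.array(k["tvec"]).ravel()).round(3))
    for n in ("blue_tray","blue_tray_grip","steel_ball_center","red_tray","brass_ball_center","rack","camera_stand","lens","spanner_10","marker","nozzle_nut_a"):
        try: print(n,[(np.round(d["point"],3).tolist(),round(d["conf"],2)) for d in spotter.boxes_of(c,n)[:3]])
        except Exception as e: print(n,e)
E
```

```text
0.1635
{'time': 0.0, 'joint_positions': array([-1.35759416,  0.33284092, -0.06470825,  1.46091867,  0.02159541,
        1.34988684, -0.08847173]), 'joint_vel': array([-7.39976744e-04,  2.09697895e-03,  9.19672781e-04, -1.31009104e-03,
        2.66290918e-03,  9.28064519e-05, -1.51076822e-04]), 'joint_torque': array([ 1.08453194e-03, -6.23239732e+01,  2.52715568e-02, -3.89904714e+01,
       -6.14034967e-02,  3.96760495e-02,  1.05040240e-04]), 'ee_pos': array([0.1459738 , 0.60758539, 0.40398393]), 'eef_rot': array([ 1.17600505e-01,  9.93060753e-01, -6.77209007e-04, -5.23393796e-05]), 'ft_force': array([ 0.14917013, -1.11774003, -0.17166395]), 'torque': array([0.03520766, 0.00706345, 0.00887253]), 'grip_force': 0.0, 'width': 0.08731740427969378}
side 516.8189895094408 campos [0.39  1.001 0.596]
blue_tray []
blue_tray_grip [([0.516, 0.272, 0.05], 0.63)]
steel_ball_center []
red_tray [([0.457, 0.346, 0.052], 0.83), ([0.55, 0.414, 0.094], 0.71)]
brass_ball_center [([0.468, 0.14, 0.014], 0.25)]
rack [([0.549, 0.412, 0.094], 0.67), ([0.516, 0.267, 0.048], 0.38)]
camera_stand [([0.736, 0.167, 0.252], 0.8)]
lens [([0.734, 0.164, 0.255], 0.68)]
spanner_10 [([0.557, 0.153, 0.004], 0.63), ([0.552, 0.415, 0.095], 0.52)]
marker [([0.55, 0.416, 0.094], 0.7), ([0.554, 0.205, 0.011], 0.53)]
nozzle_nut_a [([0.468, 0.143, 0.014], 0.7), ([0.501, 0.121, 0.013], 0.57)]
top 522.2806483205803 campos [0.464 0.273 1.128]
blue_tray [([0.527, 0.27, 0.059], 0.63), ([0.568, 0.149, 0.003], 0.37)]
blue_tray_grip [([0.522, 0.268, 0.056], 0.54), ([0.46, 0.34, 0.057], 0.2)]
steel_ball_center [([0.556, 0.197, 0.01], 0.38)]
red_tray [([0.463, 0.34, 0.055], 0.78)]
brass_ball_center []
rack [([0.566, 0.368, 0.091], 0.61), ([0.463, 0.344, 0.06], 0.22)]
camera_stand [([0.716, 0.16, 0.289], 0.87)]
lens []
spanner_10 [([0.564, 0.149, 0.002], 0.57)]
marker [([0.556, 0.198, 0.014], 0.75)]
nozzle_nut_a [([0.466, 0.138, 0.017], 0.58)]
```

View pics/top0.png

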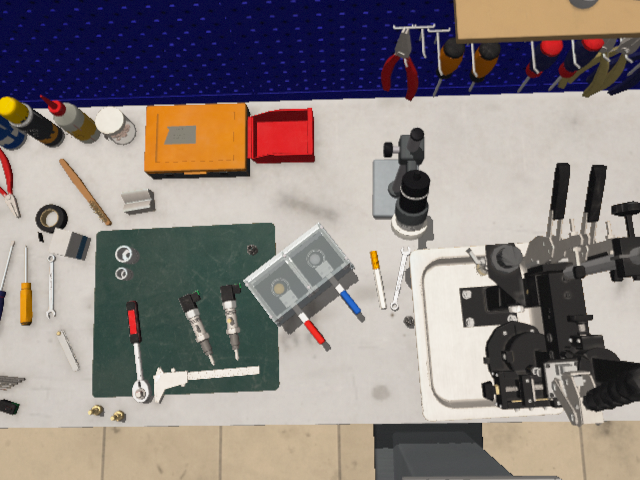

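View pics/side0.png

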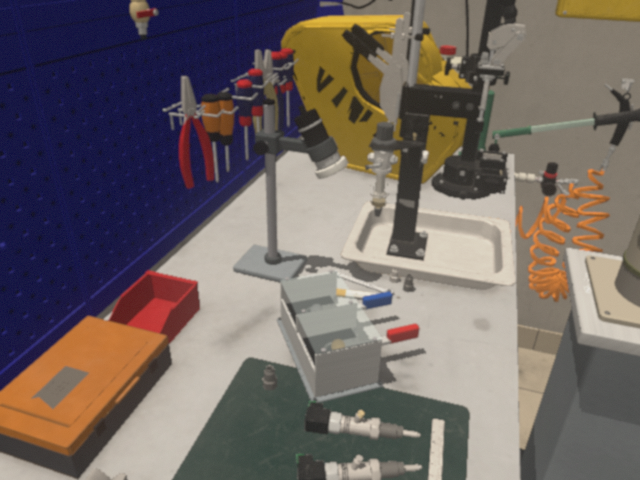

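The top view shows the blue grip at about (350,302), the red grip at (314,332), the rack between (245,285) and (355,262), and the ring light at (408,222). The side view shows the stand's column foot at about (273,260) and its ring light at (330,165).

```bash
cat > h.py <<'E'
import numpy as np, cv2
from bench import status, vision, job, spotter, r
from scipy.spatial.transform import Rotation as Rn
def cal(c):
    k=vision.calibration(c); K=np.array([[k["fx"],0,k["cx"]],[0,k["fy"],k["cy"]],[0,0,1.]])
    return K,np.array(k["rvec"],float).ravel(),np.array(k["tvec"],float).ravel()
def proj(c,P):
    K,rv,t=cal(c); return cv2.projectPoints(np.array(P,float).reshape(-1,3),rv,t,K,None)[0].reshape(-1,2)
def onz(c,uv,z):
    K,rv,t=cal(c); R=Rn.from_rotvec(rv).as_matrix(); o=-R.T@t
    d=R.T@np.linalg.inv(K)@np.array([uv[0],uv[1],1.]); return o+d*(z-o[2])/d[2]
E
python3 - <<'E'
from h import *
t=cv2.imread("pics/top0.png"); s=cv2.imread("pics/side0.png")
h=cv2.cvtColor(t,cv2.COLOR_BGR2HSV)
for nm,m in (("blue",cv2.inRange(h,(100,120,80),(125,255,255))),("red",cv2.inRange(h,(0,150,80),(8,255,255))|cv2.inRange(h,(172,150,80),(180,255,255)))):
    roi=np.zeros_like(m); roi[270:355,290:370]=m[270:355,290:370]
    n,l,st,ce=cv2.connectedComponentsWithStats(roi); i=1+st[1:,4].argmax()
    ys,xs=np.nonzero(l==i); P=np.array([onz("top",p,0.06)[:2] for p in zip(xs,ys)])
    rc=cv2.minAreaRect((P*1000).astype(np.float32)); u=np.linalg.svd(P-P.mean(0),full_matrices=False)[2][0]
    print(nm,len(xs),P.mean(0).round(4),"rect mm",rc,"yaw",np.degrees(np.arctan2(u[1],u[0])))
cv2.imwrite("pics/topcrop.png",cv2.resize(t[120:340,235:435],None,fx=2.7,fy=2.7,interpolation=cv2.INTER_CUBIC))
cv2.imwrite("pics/sidecrop.png",cv2.resize(s[80:290,220:420],None,fx=2.8,fy=2.8,interpolation=cv2.INTER_CUBIC))
E
```

```text
blue 170 [0.5088 0.2581] rect mm ((509.1126708984375, 258.3707275390625), (54.12686538696289, 12.99323844909668), 36.73839569091797) yaw -142.9484333386512
red 184 [0.4509 0.3316] rect mm ((451.0897216796875, 331.7569580078125), (54.1099967956543, 13.71941089630127), 37.37915802001953) yaw -142.4537814112695
```

View pics/topcrop.png

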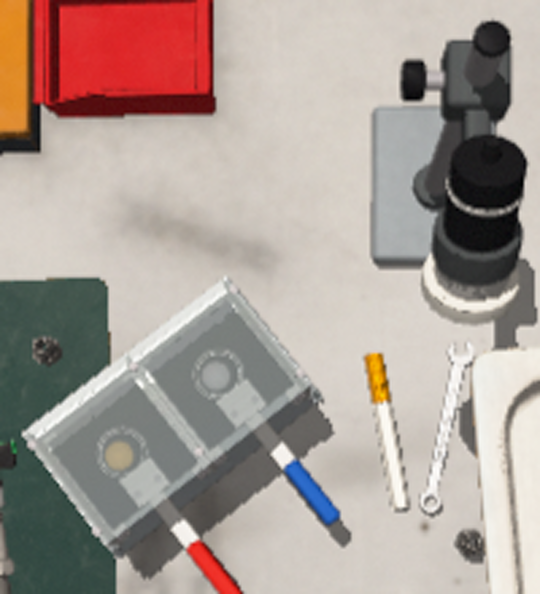

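View pics/sidecrop.png

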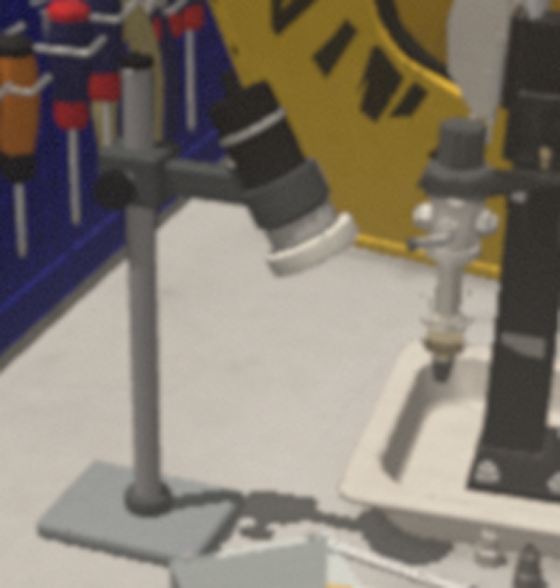

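The crops show the rack with a yaw of about 37°. The ring-light ellipse is centred near top crop (471,278), which is pixel (409.4,223). The base plate's left edge runs x=373 from y=107 to y=263, and the column foot is at side crop (148,497).

```bash
python3 - <<'E'
from h import *
from scipy.optimize import least_squares
T=lambda u,v:(u/2.7+235,v/2.7+120); S=lambda u,v:(u/2.8+220,v/2.8+80)
print("ball",onz("top",T(216,377),.055),"brass",onz("top",T(120,456),.055))
print("lens top",onz("top",T(471,278),.238),"foot side",onz("side",S(148,499),.01),"lens side",onz("side",S(313,247),.238))
for p in [(373,107),(373,263)]: print("plate",onz("top",T(*p),.01))
for p in [(100,463),(40,527),(190,555)]: print("plate side",onz("side",S(*p),.01))
print("column top side", onz("side",S(138,60),.354), "colbase top",onz("top",T(432,190),.012))
s=status.read_state();R=Rn.from_quat(s["eef_rot"]).as_matrix();print("R",R.round(3))
for n in ("marker","spanner_10"):
    m=spotter.regions_of("top",n)[0]["pixels"]; ys,xs=np.nonzero(m)
E
```

```text
ball [0.59792301 0.32836624 0.055     ] brass [0.53891242 0.4025223  0.055     ]
lens top [0.63516807 0.15464246 0.238     ] foot side [0.75954488 0.13497597 0.01      ] lens side [0.63344859 0.14554224 0.238     ]
plate [0.82402784 0.19828082 0.01      ]
plate [0.69334291 0.20253773 0.01      ]
plate side [0.81578392 0.09803707 0.01      ]
plate side [0.81922823 0.19831118 0.01      ]
plate side [0.70236946 0.19499262 0.01      ]
column top side [0.74613758 0.16545253 0.354     ] colbase top [0.75209709 0.15299601 0.012     ]
R [[-0.972  0.234  0.   ]
 [ 0.234  0.972  0.   ]
 [ 0.     0.    -1.   ]]Traceback (most recent call last):
  File "<stdin>", line 11, in <module>
IndexError: list index out of range
```

Emit:
play_rows(
  series=[
    [-0.2,-0.12,0.05,0,0,0],
    [-0.45,-0.27,0.1,0,0,0],
    [-0.7,-0.42,0.15,0,0,0],
    [-0.96,-0.57,0.23,0,0,0],
    [-0.96,-0.57,0.23,0,0,0],
  ],
  fingers=1,
)

```text
time: 1.8
ee_pos: [0.2715, 0.4863, 0.3691]
eef_rot: [0.122, 0.993, -0.002, 0.001]
ft_force: [0.5, 0.8, 0.5]
width: 0.0873
grip_force: 0.0
```

Emit:
play_rows(
  series=[
    [-0.2,-0.12,0.05,0,0,-0.2],
    [-0.45,-0.27,0.1,0,0,-0.4],
    [-0.7,-0.42,0.15,0,0,-0.6],
    [-0.96,-0.57,0.23,0,0,-0.8],
    [-0.96,-0.57,0.23,0,0,-0.8],
  ],
)

```text
time: 2.3
ee_pos: [0.3903, 0.3692, 0.3346]
eef_rot: [-0.089, 0.996, -0.002, 0.0]
ft_force: [-0.1, -0.9, 0.0]
width: 0.0872
grip_force: 0.0
```

```bash
cat >> h.py <<'E'
def plan(p,psi):
    "shares to bring TCP to p, tool pointing down, tool x opposite to tray heading psi (deg)"
    s=status.read_state(); R=Rn.from_quat(s["eef_rot"]); c,n=np.cos(np.radians(psi)),np.sin(np.radians(psi))
    T=Rn.from_matrix(np.array([[-c,-n,0],[-n,c,0],[0,0,-1.]]))
    y=R.as_matrix()[:,1]; print("t",s["time"],"pos",s["ee_pos"].round(4),"psi",round(np.degrees(np.arctan2(y[1],y[0]))-90,1),"j",s["joint_positions"].round(2),"w",s["width"],"grip",s["grip_force"],"F",s["ft_force"].round(1))
    print("shares",(R.inv().apply(np.array(p)-s["ee_pos"])/.15).round(3),((R.inv()*T).as_rotvec()/np.radians(30)).round(3))
E
python3 -c "
from h import *
plan([.508,.258,.304],38)"
```

```text
t 2.3 pos [0.3903 0.3692 0.3346] psi 10.3 j [-0.93  0.19  0.09  1.79 -0.02  1.16  0.92] w 0.08720558079779629 grip 0.0 F [-0.1 -0.9  0. ]
shares [-0.64  -0.868  0.207] [-0.006 -0.001 -0.925]
```

Emit:
play_rows(
  series=[
    [-0.15,-0.2,0.05,0,0,-0.23],
    [-0.3,-0.42,0.1,0,0,-0.46],
    [-0.48,-0.65,0.15,0,0,-0.7],
    [-0.64,-0.87,0.2,0,0,-0.925],
    [-0.64,-0.87,0.2,0,0,-0.925],
  ],
)

```text
time: 2.8
ee_pos: [0.5075, 0.2587, 0.3049]
eef_rot: [-0.326, 0.945, -0.001, -0.0]
ft_force: [-0.1, 0.4, 0.4]
width: 0.0871
grip_force: 0.0
```

```bash
python3 - <<'E'
from h import *
plan([.508,.258,.2115],38)
t=vision.camera("top"); s=vision.camera("side")
a=cv2.resize(t[200:360,240:440],None,fx=2,fy=2); b=cv2.resize(s[200:360,250:450],None,fx=2,fy=2)
cv2.imwrite("pics/p2.png",np.hstack([a,b]))
# predicted blue grip corners in side view vs blue mask
c,n=np.cos(np.radians(38)),np.sin(np.radians(38))
P=[[.508+x*c-y*n,.258+x*n+y*c,.06] for x in(-.028,.028) for y in(-.007,.007)]
print(proj("side",P).round(1))
s0=cv2.imread("pics/side0.png"); h=cv2.cvtColor(s0,cv2.COLOR_BGR2HSV); m=cv2.inRange(h,(100,120,80),(125,255,255))[285:310,355:400]
ys,xs=np.nonzero(m);print(xs.min()+355,xs.max()+355,ys.min()+285,ys.max()+285)
E
```

```text
t 2.8 pos [0.5075 0.2587 0.3049] psi 38.1 j [-0.68  0.29  0.15  1.74 -0.04  1.12  1.72] w 0.08714234787242517 grip 0.0 F [-0.1  0.4  0.4]
shares [-0.001 -0.004  0.623] [-0.005 -0.002  0.002]
[[390.3 289.6]
 [393.9 294. ]
 [361.8 295.4]
 [365.1 299.9]]
364 390 292 302
```

View pics/p2.png

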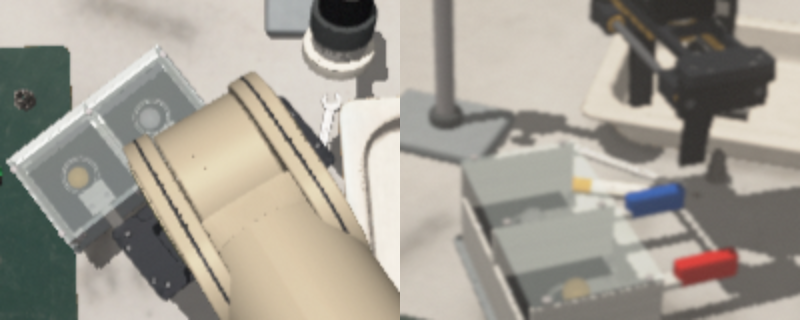

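The fingers straddle the blue grip, seen at (655,200) in the right half of the picture. The wrist is clear of the ring light. Descending.

Emit:
play_rows(
  series=[
    [0,0,0.15,0,0,0],
    [0,0,0.3,0,0,0],
    [0,0,0.45,0,0,0],
    [0,0,0.57,0,0,0],
    [0,0,0.62,0,0,0],
  ],
)

```text
time: 3.4
ee_pos: [0.5027, 0.265, 0.2113]
eef_rot: [-0.328, 0.945, 0.0, -0.001]
ft_force: [-0.4, -0.1, -0.2]
width: 0.0871
grip_force: 0.0
```

Emit:
play_rows(
  series=[
    [0,0,0,0,0,0],
    [0,0,0,0,0,0],
    [0,0,0,0,0,0],
    [0,0,0,0,0,0],
    [0,0,0,0,0,0],
  ],
  fingers=-0.5,
  squeeze=5,
)

```text
time: 3.9
ee_pos: [0.5044, 0.2634, 0.2133]
eef_rot: [-0.327, 0.945, 0.0, 0.0]
ft_force: [0.3, -0.6, 0.4]
width: 0.0548
grip_force: 0.0
```

```bash
python3 - <<'E'
from h import *
plan([.508,.258,.2115],38)
s=vision.camera("side"); cv2.imwrite("pics/p3.png",cv2.resize(s[200:360,250:450],None,fx=3,fy=3))
E
```

```text
t 3.9 pos [0.5044 0.2634 0.2133] psi 38.2 j [-0.68  0.39  0.14  1.82 -0.07  0.93  1.73] w 0.05479970840236665 grip 0.0 F [ 0.3 -0.6  0.4]
shares [ 0.003 -0.044  0.012] [0.    0.002 0.008]
```

View pics/p3.png

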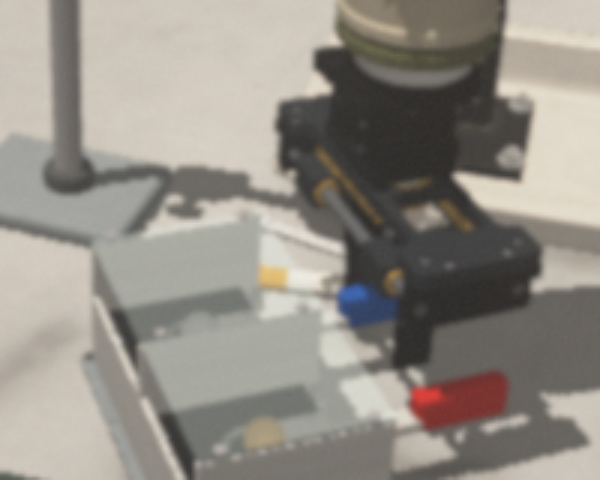

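The blue grip lies between the fingers. The arm is about 6 mm off sideways, so I'll correct that and then close with a light grip.

Emit:
play_rows(
  series=[
    [0,-0.02,0.005,0,0,0],
    [0,-0.044,0.01,0,0,0.008],
    [0,-0.044,0.01,0,0,0.008],
    [0,-0.044,0.01,0,0,0.008],
  ],
)

```text
time: 4.35
ee_pos: [0.5084, 0.2579, 0.2111]
eef_rot: [-0.325, 0.946, -0.0, -0.0]
ft_force: [-0.2, 0.8, 0.6]
width: 0.0236
grip_force: 0.0
```

```bash
python3 -c "
from h import *
plan([.508,.258,.2115],38)"
```

```text
t 4.35 pos [0.5084 0.2579 0.2111] psi 38.0 j [-0.67  0.4   0.14  1.81 -0.07  0.93  1.74] w 0.02361790507518741 grip 0.0 F [-0.2  0.8  0.6]
shares [ 0.002  0.002 -0.002] [ 0.    -0.    -0.001]
```

Emit:
play_rows(
  series=[
    [0,0,0,0,0,0],
    [0,0,0,0,0,0],
    [0,0,0,0,0,0],
  ],
  fingers=-1,
  squeeze=5,
)

```text
time: 4.65
ee_pos: [0.5083, 0.2582, 0.2112]
eef_rot: [-0.326, 0.946, 0.0, 0.0]
ft_force: [-0.2, 0.6, -0.0]
width: 0.014
grip_force: 5.0
```

```bash
python3 -c "
from h import *
plan([.508,.258,.2115],38)"
```

```text
t 4.65 pos [0.5083 0.2582 0.2112] psi 38.0 j [-0.67  0.4   0.14  1.81 -0.07  0.93  1.74] w 0.013951407513731738 grip 4.985192437889054 F [-0.2  0.6 -0. ]
shares [ 0.002  0.    -0.002] [ 0.  0. -0.]
```

Emit:
play_rows(
  series=[
    [0,0,0,0,0,0],
    [0,0,0,0,0,0],
    [0,0,0,0,0,0],
  ],
  squeeze=58,
)

```text
time: 4.95
ee_pos: [0.5083, 0.2582, 0.2113]
eef_rot: [-0.326, 0.945, 0.0, 0.0]
ft_force: [0.3, 0.5, -0.0]
width: 0.0136
grip_force: 57.9
```

Emit:
play_rows(
  series=[
    [0,0,-0.01,0,0,0],
    [0,0,-0.03,0,0,0],
    [0,0,-0.055,0,0,0],
    [0,0,-0.08,0,0,0],
    [0,0,-0.093,0,0,0],
  ],
)

```text
time: 5.45
ee_pos: [0.5084, 0.2582, 0.2258]
eef_rot: [-0.326, 0.946, 0.0, 0.0]
ft_force: [-0.2, -0.4, -1.4]
width: 0.0135
grip_force: 57.9
```

```bash
python3 - <<'E'
from h import *
plan([.508,.258,.2255],38); print(status.read_state()["torque"])
s=vision.camera("side"); cv2.imwrite("pics/p4.png",cv2.resize(s[200:360,250:450],None,fx=3.5,fy=3.5,interpolation=cv2.INTER_CUBIC))
E
```

```text
t 5.45 pos [0.5084 0.2582 0.2258] psi 38.0 j [-0.67  0.38  0.14  1.81 -0.06  0.96  1.73] w 0.013465180119551272 grip 57.93046748265624 F [-0.2 -0.4 -1.4]
shares [0.003 0.001 0.002] [ 0.     0.001 -0.   ]
[-0.07279008  0.16511458 -0.02653019]
```

View pics/p4.png

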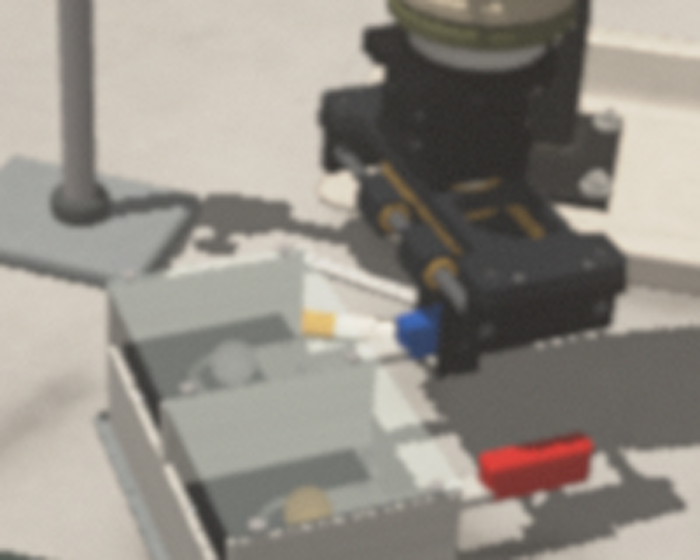

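The tray is lifted and its weight is on the wrist (1.4 N). The steel ball, at (232,362), is in its pocket. Now drawing slowly.

Emit:
play_rows(
  series=[
    [0.01,0,0,0,0,0],
    [0.03,0,0,0,0,0],
    [0.06,0,0,0,0,0],
    [0.09,0,0,0,0,0],
    [0.12,0,0,0,0,0],
  ],
)

```text
time: 6.0
ee_pos: [0.4937, 0.2467, 0.2251]
eef_rot: [-0.326, 0.946, 0.0, -0.0]
ft_force: [-0.0, -0.6, -1.8]
width: 0.0133
grip_force: 57.9
```

```bash
python3 -c "
from h import *
plan([.508-.12*.788,.258-.12*.6157,.2255],38); print(status.read_state()['torque'])"
```

```text
t 6.0 pos [0.4937 0.2467 0.2251] psi 38.0 j [-0.67  0.35  0.14  1.85 -0.06  0.95  1.73] w 0.013280845255554686 grip 57.930360808968544 F [-0.  -0.6 -1.8]
shares [ 0.679  0.    -0.003] [ 0. -0. -0.]
[-0.03460299  0.20529073  0.05226133]
```

Emit:
play_rows(
  series=[
    [0.03,0,0,0,0,0],
    [0.06,0,0,0,0,0],
    [0.1,0,0,0,0,0],
    [0.15,0,0,0,0,0],
    [0.2,0,0,0,0,0],
  ],
)

```text
time: 6.5
ee_pos: [0.47, 0.2282, 0.2252]
eef_rot: [-0.326, 0.946, 0.0, -0.0]
ft_force: [0.7, -0.3, -2.3]
width: 0.0136
grip_force: 57.9
```

Emit:
play_rows(
  series=[
    [0.05,0,0,0,0,0],
    [0.1,0,0,0,0,0],
    [0.15,0,0,0,0,0],
    [0.2,0,0,0,0,0],
    [0.25,0,0,0,0,0],
  ],
)

```text
time: 7.0
ee_pos: [0.4405, 0.2051, 0.2252]
eef_rot: [-0.326, 0.946, 0.0, 0.0]
ft_force: [0.2, -0.6, -0.7]
width: 0.0137
grip_force: 57.9
```

Emit:
play_rows(
  series=[
    [0.05,0,0,0,0,0],
    [0.1,0,0,0,0,0],
    [0.15,0,0,0,0,0],
    [0.19,0,0,0,0,0],
    [0.21,0,0,0,0,0],
  ],
)

```text
time: 7.5
ee_pos: [0.4157, 0.1857, 0.2252]
eef_rot: [-0.326, 0.946, 0.0, -0.0]
ft_force: [-0.3, 0.4, -1.4]
width: 0.0136
grip_force: 57.9
```

```bash
python3 - <<'E'
from h import *
plan([.508-.12*.788,.258-.12*.6157,.2255],38); plan([.413,.184,.3165],38); print(status.read_state()['torque'])
t=vision.camera("top");s=vision.camera("side")
cv2.imwrite("pics/p5.png",np.hstack([cv2.resize(t[190:360,240:440],None,fx=2,fy=2),cv2.resize(s[200:370,250:450],None,fx=2,fy=2)]))
E
```

```text
t 7.5 pos [0.4157 0.1857 0.2252] psi 38.0 j [-0.66  0.15  0.15  2.1  -0.03  0.89  1.74] w 0.013579944160511554 grip 57.93056767433882 F [-0.3  0.4 -1.4]
shares [ 0.018  0.001 -0.002] [ 0. -0. -0.]
t 7.5 pos [0.4157 0.1857 0.2252] psi 38.0 j [-0.66  0.15  0.15  2.1  -0.03  0.89  1.74] w 0.013579944160511554 grip 57.93056767433882 F [-0.3  0.4 -1.4]
shares [ 0.021  0.002 -0.609] [ 0. -0. -0.]
[-0.03271042  0.13255853 -0.04447751]
```

View pics/p5.png

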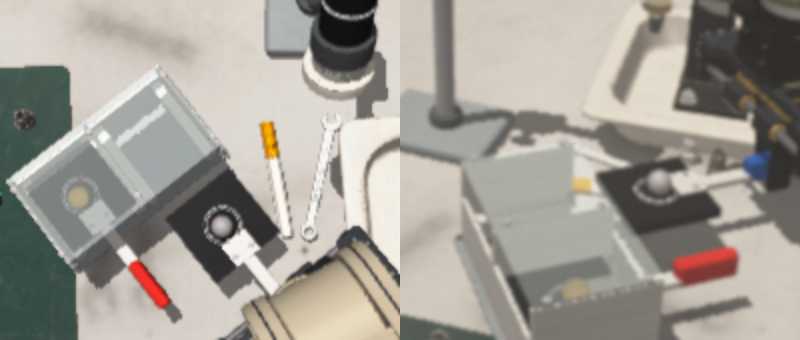

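The tray is out of the rack. The ball sits in its pocket at (222,226) in the left half, and the red tray is unmoved. Now lifting.

Emit:
play_rows(
  series=[
    [0.02,0,-0.02,0,0,0],
    [0.03,0,-0.07,0,0,0],
    [0.03,0,-0.14,0,0,0],
    [0.03,0,-0.22,0,0,0],
    [0.03,0,-0.3,0,0,0],
  ],
)

```text
time: 8.1
ee_pos: [0.4128, 0.1834, 0.2717]
eef_rot: [-0.326, 0.946, 0.0, 0.0]
ft_force: [-0.1, 0.2, -0.9]
width: 0.013
grip_force: 57.9
```

Emit:
play_rows(
  series=[
    [0,0,-0.08,0,0,0],
    [0,0,-0.16,0,0,0],
    [0,0,-0.23,0,0,0],
    [0,0,-0.28,0,0,0],
    [0,0,-0.3,0,0,0],
  ],
)

```text
time: 8.6
ee_pos: [0.4127, 0.1834, 0.3161]
eef_rot: [-0.326, 0.946, 0.0, 0.001]
ft_force: [-0.6, -0.0, -1.6]
width: 0.0135
grip_force: 57.9
```

```bash
python3 -c "
from h import *
plan([.4885,.212,.3165],-30)"
```

```text
t 8.6 pos [0.4127 0.1834 0.3161] psi 38.0 j [-0.67  0.02  0.15  2.02 -0.    1.1   1.72] w 0.013519749862078333 grip 57.93062590062618 F [-0.6 -0.  -1.6]
shares [-0.515 -0.161 -0.002] [1.000e-03 2.000e-03 2.267e+00]
```

Emit:
play_rows(
  series=[
    [-0.03,-0.01,0,0,0,0.04],
    [-0.1,-0.03,0,0,0,0.14],
    [-0.18,-0.06,0,0,0,0.28],
    [-0.25,-0.08,0,0,0,0.42],
    [-0.3,-0.09,0,0,0,0.55],
  ],
)

```text
time: 9.1
ee_pos: [0.4571, 0.2006, 0.3144]
eef_rot: [-0.184, 0.983, -0.0, -0.0]
ft_force: [1.0, -0.3, -2.4]
width: 0.0135
grip_force: 57.9
```

```bash
python3 -c "
from h import *
plan([.4885,.212,.3165],-30)"
```

```text
t 9.1 pos [0.4571 0.2006 0.3144] psi 21.3 j [-0.67  0.13  0.17  1.91 -0.02  1.11  1.46] w 0.01346150928899491 grip 57.92919063940644 F [ 1.  -0.3 -2.4]
shares [-0.223 -0.005 -0.014] [-1.000e-03 -1.000e-03  1.709e+00]
```

Emit:
play_rows(
  series=[
    [0,0,0,0,0,0.12],
    [0,0,0,0,0,0.27],
    [0,0,0,0,0,0.42],
    [0,0,0,0,0,0.57],
    [0,0,0,0,0,0.7],
  ],
)

```text
time: 9.6
ee_pos: [0.4565, 0.2005, 0.3144]
eef_rot: [-0.002, 1.0, -0.0, -0.001]
ft_force: [0.2, 1.0, -0.1]
width: 0.0133
grip_force: 57.9
```

Emit:
play_rows(
  series=[
    [0,0,0,0,0,0.13],
    [0,0,0,0,0,0.27],
    [0,0,0,0,0,0.42],
    [0,0,0,0,0,0.57],
    [0,0,0,0,0,0.65],
  ],
)

```text
time: 10.1
ee_pos: [0.4564, 0.2005, 0.3144]
eef_rot: [0.167, 0.986, -0.0, -0.0]
ft_force: [0.6, 0.4, -1.1]
width: 0.0134
grip_force: 57.9
```

```bash
python3 -c "
from h import *
plan([.4885,.212,.3165],-30)"
```

```text
t 10.1 pos [0.4564 0.2005 0.3144] psi -19.2 j [-0.71  0.12  0.22  1.91 -0.03  1.11  0.76] w 0.013395358497180041 grip 57.93038556352258 F [ 0.6  0.4 -1.1]
shares [-0.176  0.143 -0.014] [-0.002 -0.001  0.359]
```

Emit:
play_rows(
  series=[
    [-0.02,0.02,0,0,0,0.06],
    [-0.06,0.05,-0.01,0,0,0.15],
    [-0.11,0.09,-0.014,0,0,0.25],
    [-0.15,0.125,-0.014,0,0,0.33],
    [-0.176,0.143,-0.014,0,0,0.36],
  ],
)

```text
time: 10.6
ee_pos: [0.4889, 0.2125, 0.3168]
eef_rot: [0.258, 0.966, -0.0, -0.0]
ft_force: [-0.1, -0.0, -1.4]
width: 0.0135
grip_force: 57.9
```

```bash
python3 - <<'E'
from h import *
plan([.4885,.212,.3165],-30)
t=vision.camera("top");s=vision.camera("side")
cv2.imwrite("pics/t6.png",t);cv2.imwrite("pics/s6.png",s)
cv2.imwrite("pics/p6.png",np.hstack([cv2.resize(t[130:280,330:460],None,fx=3,fy=3,interpolation=cv2.INTER_CUBIC),cv2.resize(s[130:280,240:370],None,fx=3,fy=3,interpolation=cv2.INTER_CUBIC)]))
for c in("top","side"): print(c,proj(c,[[.589,.154,.160]]),spotter.boxes_of(c,"steel_ball_center")[:2])
E
```

```text
t 10.6 pos [0.4889 0.2125 0.3168] psi -29.9 j [-0.71  0.2   0.24  1.83 -0.05  1.12  0.6 ] w 0.013457793940673734 grip 57.93083818629384 F [-0.1 -0.  -1.4]
shares [ 0.001 -0.004  0.002] [-0.001 -0.     0.004]
top [[405.65318482 255.38391336]] []
side [[351.67075144 211.90801899]] [{'point': [0.597, 0.1615, 0.1653], 'conf': 0.61}]
```

View pics/p6.png

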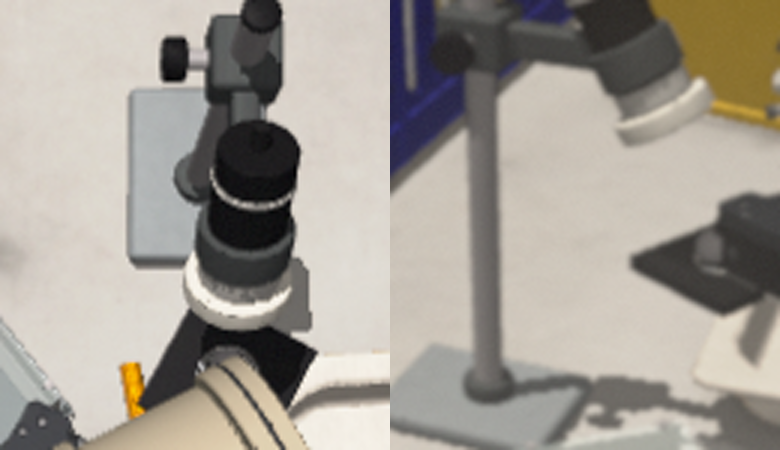

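The tray is under the lens with the ball visible at side pixel (347,213). Next I'll refine the focus estimate with a joint fit.

```bash
python3 - <<'E'
from h import *
from scipy.optimize import least_squares
a=np.linspace(0,2*np.pi,181); e1=np.array([0,1,0]); e2=np.array([.866,0,-.5])
circ=np.array([-.125,0,.238])+.031*(np.cos(a)[:,None]*e1+np.sin(a)[:,None]*e2)
def res(p,full=False):
    f=lambda P:(Rn.from_euler("z",p[2]).apply(np.atleast_2d(P))+[p[0],p[1],0])
    t=proj("top",f(circ)); s=proj("side",f(circ))
    col=proj("side",f([[0,0,.04],[0,0,.22]])); ft=proj("side",f([0,0,.005]))[0]
    pl=proj("top",f([[.065,.05,.01],[-.065,.05,.01]]))
    mt=[391.3,427.7,239.3]; ms=[315.7,347.3,178.3]
    ci=lambda c:[c[:,0].min(),c[:,0].max(),c[:,1].max()]
    colu=[col[i,0]-np.interp(col[i,1],[163.3,246.7],[270.7,271.7]) for i in (0,1)]
    return np.concatenate([np.subtract(ci(t),mt),np.subtract(ci(s),ms),colu,[ft[1]-260],(pl-[[372.7,159.7],[372.7,218.3]]).ravel()])
o=least_squares(res,[.758,.15,0],loss="soft_l1"); p=o.x
print(p[:2].round(4),np.degrees(p[2]).round(2)); print(res(p).round(1))
print("focus",(Rn.from_euler("z",p[2]).apply([-.17,0,.16])+[p[0],p[1],0]).round(4))
E
```

```text
[0.7556 0.1503] -2.12
[ 0.1 -0.1  0.1  0.9 -0.2  0.3 -0.2 -1.3  4.2  0.7  0.6  0.4 -0.5]
focus [0.5857 0.1565 0.16  ]
```

```bash
python3 - <<'E'
from h import *
from scipy.optimize import least_squares
c,n=np.cos(np.radians(-29.9)),np.sin(np.radians(-29.9))
def W(o,x,y,z,d): # d: droop rad about grip
    X=x+.116; return [o[0]-.116*c+X*np.cos(d)*c-y*n, o[1]-.116*n+X*np.cos(d)*n+y*c, o[2]+z-X*np.sin(d)]
o=[.5894,.1546,.1415]
print("side exp",proj("side",[W(o,.042,.042,.01,0),W(o,-.042,.042,.01,0)]).round(1),"top exp",proj("top",[W(o,.042,-.042,.01,0)]).round(1))
s=cv2.imread("pics/s6.png");t=cv2.imread("pics/t6.png")
for name,im,c0,r in(("side",s,"side",(185,250,305,380)),):
    cr=cv2.resize(im[r[0]:r[1],r[2]:r[3]],None,fx=8,fy=8,interpolation=cv2.INTER_CUBIC)
    for q in (W(o,.042,.042,.01,0),W(o,-.042,.042,.01,0),W(o,0,0,.019,0)):
        u=proj("side",[q])[0]; cv2.circle(cr,(int((u[0]+.5-r[2])*8),int((u[1]+.5-r[0])*8)),4,(0,0,255),1)
    cv2.imwrite("pics/p7.png",cr)
E
```

```text
side exp [[319.7 214.7]
 [351.3 231.2]] top exp [[435.1 246.9]]
```

View pics/p7.png

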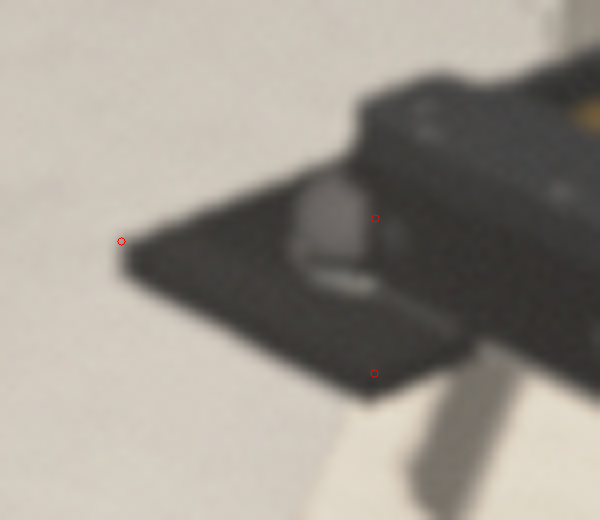

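The plate's corners lie within about 1 px of prediction and the ball is in its pocket. Last correction: -3.5 mm in x, +2 mm in y, +1.5 mm in z.

```bash
python3 -c "
from h import *
plan([.4855,.2145,.318],-30)"
```

```text
t 10.8 pos [0.4882 0.212  0.317 ] psi -29.8 j [-0.71  0.2   0.24  1.83 -0.05  1.12  0.6 ] w 0.01356496979801649 grip 57.930619195103645 F [ 0.2  0.4 -1. ]
shares [ 0.024  0.005 -0.007] [-0.001 -0.001  0.008]
```

Emit:
play_rows(
  series=[
    [0.012,0.002,-0.004,0,0,0],
    [0.024,0.005,-0.008,0,0,0],
    [0.024,0.005,-0.008,0,0,0],
    [0.024,0.005,-0.008,0,0,0],
    [0.024,0.005,-0.008,0,0,0],
  ],
)

```text
time: 11.3
ee_pos: [0.4855, 0.2145, 0.3185]
eef_rot: [0.257, 0.966, 0.0, 0.0]
ft_force: [-0.1, -0.2, -1.5]
width: 0.0137
grip_force: 57.9
```

Emit:
play_rows(
  series=[
    [0,0,0,0,0,0],
    [0,0,0,0,0,0],
    [0,0,0,0,0,0],
    [0,0,0,0,0,0],
    [0,0,0,0,0,0],
  ],
)

```text
time: 11.8
ee_pos: [0.4856, 0.2145, 0.3185]
eef_rot: [0.257, 0.966, 0.0, -0.0]
ft_force: [-0.5, 0.2, -1.6]
width: 0.0138
grip_force: 57.9
```

```bash
python3 -c "
from h import *
plan([.4855,.2145,.318],-30); vision.camera('side'); print(spotter.boxes_of('side','steel_ball_center')[:1]); print(job.close_job())"
```

```text
t 11.8 pos [0.4856 0.2145 0.3185] psi -29.8 j [-0.72  0.19  0.24  1.83 -0.05  1.12  0.59] w 0.013795155342915932 grip 57.930425237864256 F [-0.5  0.2 -1.6]
shares [ 0.    -0.     0.003] [ 0.    -0.     0.007]
[{'point': [0.5288, 0.2008, 0.0083], 'conf': 0.71}]
the job is handed in; nothing more can be done
None
```

I handed the job in at about 12 s with the blue tray held still and near level at the estimated camera focus; the verdict wasn't shown. The ball was in its pocket when I last looked, before a final shift of about 4 mm, and a detector check after that shift put it at bench height, which I took as a false hit and didn't check against a picture.

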